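# Torch lens cleaning at the spray canister

### The arm

A 7-joint arm with a two-finger parallel gripper is mounted at the origin on a cart in front of the work surface, level with it; the furniture and walls round the work are solid. World frame = base frame: x ahead of the robot, y to its left, z up, the work surface at z = 0. Lengths are in m, angles in rad, forces in N, time in s.
With the tool pointing down it reaches from about 0.425 to 0.925 m from the base axis. Payload 6.8 kg.
Tool frame: the origin (TCP) lies at the very end of the fingers, on their centre line; the grasp point (between the pads) lies 19 mm behind it; z points along the fingers, y is the line along which they close (so a half turn about z gives the same grasp; the last joint's range is limited). The gripper opens to 85 mm and grips with 20 to 120 N. Pads are 22 mm wide; open, the fingers measure 114 mm over their backs; the gripper's body (76 mm by 85 mm) begins 54 mm behind the grasp point. The pads swing forward as they close: fully open they stand 13 mm farther back than shut.
Start: joints at [-1.435, 0.477, 0.022, 1.555, -0.011, 1.109, -0.083], TCP at [0.163, 0.655, 0.231] pointing down, gripper open.
Joint ranges: [-2.96, 2.96], [-0.34, 2.1], [-1.41, 1.46], [0.24, 2.44], [-1.37, 4.51], [0.17, 1.92], [-2.96, 2.96]. Speed limits (rad/s): [2.39, 2.39, 3.14, 3.14, 3.14, 3.14, 3.14].

### API

Orientations are given as a unit quaternion [w, x, y, z].
In Python, from station import * gives the robot as it stands.
- The arm moves only by the tool jog_arm, never from a script. Its argument "moves" is one flat list of numbers, 7 for each row, row after row: the shift along the tool's x, y, z normalised to -1 to 1, where 1 is 20 mm, then the turn, a rotation vector about the tool's x, y, z normalised to -1 to 1, where 1 is 4 degrees, then the opening, from 0 (shut) to 1 (fully open). In form: [x, y, z, rx, ry, rz, claw, x, y, z, rx, ry, rz, claw, ...]. A call has exactly 8 rows; each row shifts and turns the commanded pose from where the row before left it, along the tool's axes as they then stand; what a row does not reach is not made up. A row lasts 1/12 s, in which the tool goes at most 41.7 mm and 7.16 degrees, less where a joint would pass 70% of its speed; a pose out of reach is approached as far as the arm can. A call with a number of a shift or a turn outside -1 to 1 is refused whole. A call with a gripper value outside its range is refused whole. The fingers move at their own pace and stop on an object; "grip_force" is the grip in N (left out, the last holds). Time passes only in rows, so rows that do not move let the fingers close, or fill a call up. It gives the time, the measured TCP pose, the force, the opening and the grip force at its end, in the units of the state.
- get_obs(): the state, without advancing time (a new reading comes with each control period).
- read_camera(name): name is "scene" or "side" or "wrist"; returns a dict with "color" (400x640x3 uint8, blue, green, red), "fx", "fy", "cx", "cy" (pixels), "k1" (the pictures are not rectified: a ray, as slopes to the right and down, at radius r is drawn at 1 + k1 r^2 times it, then the intrinsics apply), "rvec" (rotation vector, rad) and "tvec" (3), from world to camera coordinates, as OpenCV has them. Camera axes: x right, y down, z forward; pixel columns grow to the right and rows downward; lengths in m; the calibration is good to about 2 mm. A picture is of the moment at which its call begins. There is no depth.
- hand_in(): hands the job in; it is judged then, once.
The state is a dict: "t": time; "q": joint angles; "joint_vel": joint speeds; "joint_torque": joint torques, N m; "eef_pos": TCP position; "tool_rot": TCP orientation; "contact_force": force on the tool from outside, world axes, zero at the start; "torque": the same for the moment, N m; "gripper_width": opening from 0.0 (shut) to 1.0 (fully open); "grasp_force": force on a finger pad.
Only numpy, scipy, OpenCV 4.12 (cv2) and the standard library are available. Lean on these libraries where they do the work, as an engineer would, in place of code of your own. Each camera call takes 0.05 s, during which the arm holds its last target. There are 200 camera calls.

### The job

Clean the lens of the torch: lay the torch in the two open saddles of the spray station with its wide lens end towards the canister's nozzle, and let go of it. Then, with the torch lying there, push the canister's sprung nozzle cap fully down for a short burst, a second or so, and let it spring back up. Do not spray while the saddles are empty, and leave the other things on the bench where they are.

Things in the scene. Friction and masses are not known exactly. Their poses are not given: they have to be found in the camera images.
- torch: Small dark grey metal torch lying on the bench, 128 mm long, 33 mm across at the wide lens head, its barrel 26 mm wide; 110 g. Origin under its middle, on the underside; z up; its long axis is y, and the lens head is at the -y end. It can be gripped across the barrel at the origin (26 mm wide, top 32 mm up), and rests stably.
- torch_mid (a point): Middle of the torch, 16 mm above its underside; axes as the torch's.
- torch_lens (a point): Centre of the torch's lens face, at its wide end, 64 mm from torch_mid.
- station: Spray station, fixed to the bench: a steel drip tray (90 x 272 mm, rim 10 mm high) that carries at one end an upright white canister (66 mm diameter, 100 mm tall) in a strap holder, and beyond it two grey U-shaped saddles. Origin on the canister's axis at bench level; z up; the nozzle points along -y, towards the saddles. The tray runs from y = +0.050 to y = -0.222.
- cradle (a point): Midpoint of the two saddles at the height of their floors, 40 mm above the bench; axes as the station's: +y towards the canister, whose axis is 152 mm away. The saddles stand 40 mm to either side along y, each 10 mm thick, with open space between them (70 mm). Their lips, 44 mm apart along x, rise 12 mm above the floors. The torch lies along y, its underside on both floors.
- nozzle_cap (a joint): How far the cap is pressed: 0 up, 0.008 m fully down. A return spring: 1.6 N to start, 8 N at the bottom stop.
- cap_top (a point): Centre of the flat top of the round grey cap on the canister (37 mm diameter, 20 mm high), 127 mm above the bench when up; moves down with the cap. The cap moves straight down.
- dwell (a joint): Dwell indicator: a metal slug on a small black rocker (36 mm long) on the canister's side, tipped over as the cap goes down. While the cap is more than half down the slug creeps from 0 at 0.002 m/s, at other times it creeps back at up to that rate; over 0.008 m (4 s of pressing) too much was sprayed.
- stapler: Bystander: stapler, red top on a black base, 32 x 142 x 54 mm, lying near the torch (the two swap places). Origin under its middle, long axis y.
- parcel_d: Bystander: small carton, 93 x 123 x 64 mm. Origin under its middle.
- tape_measure: Bystander: tape measure standing on its foot, 35 x 66 x 64 mm. Origin under its middle.
- tape_clear: Bystander: roll of packing tape lying flat, 109 mm diameter, 48 mm high. Origin under its middle.
There are look-alikes about, which are no part of the job. Several things have the shape of the torch; the one meant has the colours described above.

How it is judged:
On the way, in this order (a step that is already met when the one before it is completed fails the run):
1. the torch lies in both saddles, lens towards the nozzle, let go (x of torch_mid in the frame of cradle between -0.012 and 0.012 m and y of torch_mid in the frame of cradle between -0.025 and 0.025 m and z of torch_mid in the frame of cradle between 0.006 and 0.024 m and angle between the y axis of torch and the y axis of cradle, either way round below 0.2 rad and y of torch_lens in the frame of cradle above 0.03 m and contact force between torch and the fingers below 0.1 N), for 0.2 s.
2. the nozzle cap is pressed fully down (beyond 6.5 of its 8 mm) (x of torch_mid in the frame of cradle between -0.012 and 0.012 m and y of torch_mid in the frame of cradle between -0.025 and 0.025 m and z of torch_mid in the frame of cradle between 0.006 and 0.024 m and angle between the y axis of torch and the y axis of cradle, either way round below 0.2 rad and y of torch_lens in the frame of cradle above 0.03 m and value of joint nozzle_cap above 0.0065 m), for 0.2 s.
At the end, for the whole second after the job is handed in: The torch lies still in both saddles, lens end towards the canister: its middle within 12 mm across and 25 mm along of the cradle's middle, 6 to 24 mm above the saddle floors, its axis within 0.2 rad of the cradle's; the nozzle cap is up again (less than 1 mm down) (x of torch_mid in the frame of cradle between -0.012 and 0.012 m and y of torch_mid in the frame of cradle between -0.025 and 0.025 m and z of torch_mid in the frame of cradle between 0.006 and 0.024 m and angle between the y axis of torch and the y axis of cradle, either way round below 0.2 rad and y of torch_lens in the frame of cradle above 0.03 m and value of joint nozzle_cap below 0.001 m and linear speed of torch below 0.02 m/s); the robot touches nothing.
It fails at once if the cap is pressed more than 4 mm while the torch is not in the saddles (value of joint nozzle_cap above 0.004 m and not (x of torch_mid in the frame of cradle between -0.012 and 0.012 m and y of torch_mid in the frame of cradle between -0.025 and 0.025 m and z of torch_mid in the frame of cradle between 0.006 and 0.024 m and angle between the y axis of torch and the y axis of cradle, either way round below 0.2 rad and y of torch_lens in the frame of cradle above 0.03 m)).
It fails at once if too long a burst: the dwell indicator passes 0.008 (about 4 s of pressing in all) (value of joint dwell above 0.008 m).
It fails at once if the stapler, carton, tape measure or tape roll is moved more than 30 mm (distance of any of stapler, parcel_d, tape_measure, tape_clear from where it was at the start of the episode above 0.03 m).
It also fails if it takes over 42 s, if anything falls off the work surface, if the arm or the gripper's body presses on something with over 40 N, if the wrist force passes 120 N, or if a joint passes its speed limit or range.

## Working session

There is one attempt and no reset: what is moved stays moved. The work goes in short steps, Python scripts to look and compute and a tool call to move; the robot and the scene stay as the last step left them, time stands still between calls to the robot, and variables do not carry over. Pictures are saved under pics/ and viewed, at most 10 in all, crops included, and the job is handed in when it is done.

Besides the shell and the picture viewer there is one more tool, called after "Request:" by a JSON object that holds its "name" and its "arguments". jog_arm: Moves the arm, as the interface text tells. Scaled input: -1 to 1 covers 20 mm each way for a shift and 4 degrees each way for a turn. Its arguments: {"type":"object","properties":{"moves":{"type":"array"},"grip_force":{"type":"number"}},"required":["moves"]}

```bash
mkdir -p pics
cat > h.py <<'E'
from station import *
import numpy as np, cv2
from scipy.spatial.transform import Rotation as R
def grab(n):
    c=read_camera(n); return c
def ray(c,u,v):
    K=np.array([[c["fx"],0,c["cx"]],[0,c["fy"],c["cy"]],[0,0,1.]])
    x,y=(u-c["cx"])/c["fx"],(v-c["cy"])/c["fy"]
    a,b=x,y
    for _ in range(30):
        s=1+c["k1"]*(a*a+b*b); a,b=x/s,y/s
    M=cv2.Rodrigues(np.array(c["rvec"],float))[0]; t=np.array(c["tvec"],float).ravel()
    return -M.T@t, M.T@np.array([a,b,1.])
def onz(c,u,v,z):
    o,d=ray(c,u,v); return o+d*(z-o[2])/d[2]
def proj(c,p):
    M=cv2.Rodrigues(np.array(c["rvec"],float))[0]; q=M@np.array(p)+np.array(c["tvec"],float).ravel()
    a,b=q[:2]/q[2]; s=1+c["k1"]*(a*a+b*b)
    return np.array([c["fx"]*a*s+c["cx"],c["fy"]*b*s+c["cy"]])
def tri(c1,p1,c2,p2):
    o1,d1=ray(c1,*p1);o2,d2=ray(c2,*p2)
    A=np.stack([d1,-d2],1); s=np.linalg.lstsq(A,o2-o1,rcond=None)[0]
    a,b=o1+d1*s[0],o2+d2*s[1]; return (a+b)/2,np.linalg.norm(a-b)
E
python3 - <<'E'
from h import *
import pickle
C={n:grab(n) for n in("scene","side","wrist")}
pickle.dump(C,open("c0.pkl","wb"))
for n,c in C.items(): cv2.imwrite(f"pics/{n}0.png",c["color"]); print(n,ray(c,320,200),c["k1"])
print(get_obs())
E
```

```text
scene (array([-0.53958248, -0.9590672 ,  0.74206696]), array([ 0.69404516,  0.59401391, -0.4067965 ])) -0.05600923973054865
side (array([-0.0481163 , -1.03610012,  0.58839356]), array([ 0.47778703,  0.78364217, -0.39708769])) -0.03688253552237264
wrist (array([0.09344435, 0.67293762, 0.37264838]), array([ 0.26833363, -0.05195466, -0.96210681])) 0.004768999094806226
{'t': 0.15, 'q': array([-1.43513044,  0.47764152,  0.02233438,  1.55619456, -0.01148275,
        1.10928807, -0.08308346]), 'joint_vel': array([ 2.87825616e-05, -2.60506482e-03,  9.47685540e-04, -2.01626187e-03,
       -4.65924030e-04, -5.94081169e-04, -1.32597553e-04]), 'joint_torque': array([ 2.93583144e-03, -5.96931982e+01,  1.61023512e+00, -2.81491703e+01,
        1.26593403e-02,  6.57244804e-03,  2.52191808e-05]), 'eef_pos': array([0.16281257, 0.65461455, 0.23054041]), 'tool_rot': array([-3.12414326e-05,  1.21554947e-01,  9.92584456e-01, -7.01000381e-04]), 'contact_force': array([-1.15134009,  0.60460361,  0.83452925]), 'torque': array([-0.01376395, -0.00467197,  0.01243583]), 'grasp_force': 0.0, 'gripper_width': 1.0018785867092672}
```

View pics/scene0.png

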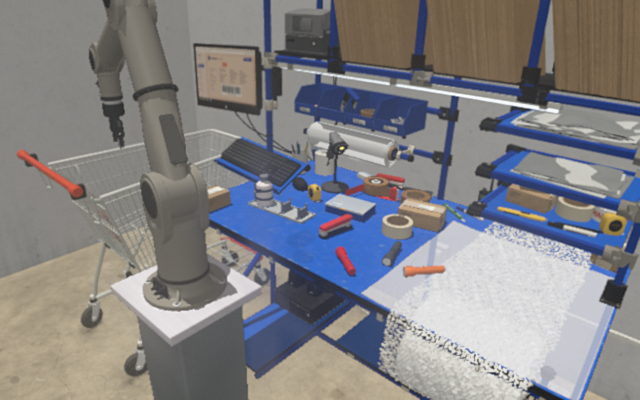

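View pics/side0.png

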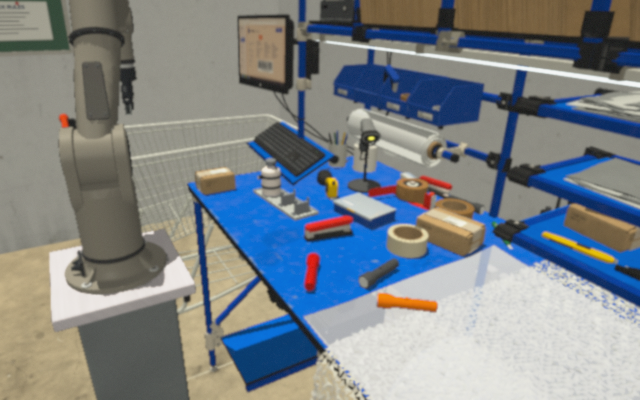

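The scene picture shows three torch shapes: red at (345,261), dark grey at (391,253) and orange at (424,270). In the side picture they are at (312,271), (378,274) and (407,302). I choose the dark grey one by its description. The station is at scene (264,190)–(300,212). Next I check close crops.

Run:
```python
from h import *
import pickle
C=pickle.load(open("c0.pkl","rb"))
def crop(n,x,y): return cv2.resize(C[n]["color"][y:y+50,x:x+66],(396,300),interpolation=cv2.INTER_CUBIC)
out=np.vstack([np.hstack([crop("scene",360,228),crop("side",345,250)]),np.hstack([crop("scene",247,172),crop("side",255,160)])])
cv2.imwrite("pics/crop1.png",out)
for n,p in(("scene",(391,253)),("side",(378,274))): print(n,onz(C[n],*p,0.016))
```

```text
scene [ 0.54273132 -0.34188068  0.016     ]
side [ 0.53620704 -0.35391888  0.016     ]
```

View pics/crop1.png

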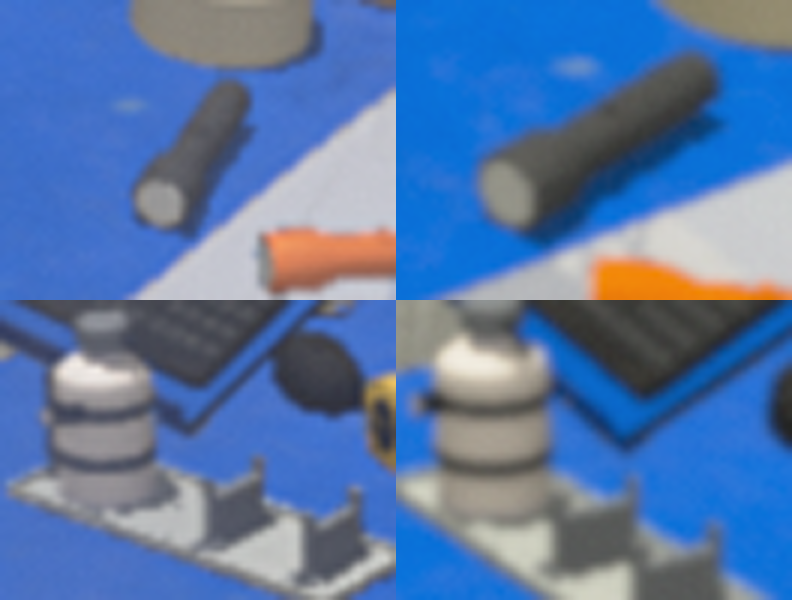

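Crops: the dark grey torch has its light lens face at scene (386.8,261.7) and side (363.7,282.2), so this is the right one. The canister and its cap are at the near-left end, and the two saddles are to the right, with lip tips at scene (290,198.7) and (306,203.3).

Run:
```python
from h import *
import pickle
C=pickle.load(open("c0.pkl","rb")); s,d=C["scene"],C["side"]
for n,a,b in(("lens",(386.8,261.7),(363.7,282.2)),("tail",(399.3,244.2),(395.7,263)),("tip1",(290,198.7),(294.3,189.7)),("tip2",(306,203.3),(308,197.3))): print(n,*tri(s,a,d,b),onz(s,*a,.016 if n in("lens","tail") else .052),onz(d,*b,.016 if n in("lens","tail") else .052))
print("cap",onz(s,264,174.7,.127),"tray L",onz(s,248.5,253/1-0 if 0 else 203.2,.005))
c=s
for x,y in((10,490),(322,598)): print("trayedge",onz(s,247+x/6,172+(y-300)/6,.01))
o=get_obs(); print(R.from_quat(o["tool_rot"][[1,2,3,0]]).as_matrix())
w=C["wrist"]; print("wristcam axes", cv2.Rodrigues(np.array(w["rvec"],float))[0])
def crop(n,x,y): return cv2.resize(C[n]["color"][y:y+50,x:x+66],(396,300),interpolation=cv2.INTER_CUBIC)
cv2.imwrite("pics/crop2.png",np.hstack([crop("scene",240,165),crop("side",250,150)]))
```

```text
lens [ 0.48869215 -0.36154361  0.01435868] 0.0029000923241095204 [ 0.48854576 -0.36124838  0.016     ] [ 0.48556707 -0.36553274  0.016     ]
tail [ 0.60894696 -0.3324415   0.01560309] 0.003342847417154964 [ 0.61113248 -0.33087813  0.016     ] [ 0.60631189 -0.33534917  0.016     ]
tip1 [0.57341112 0.14847429 0.04616324] 0.0013809131029707269 [0.56529762 0.14035216 0.052     ] [0.56578701 0.13419162 0.052     ]
tip2 [0.58220716 0.07112044 0.04722179] 0.0029694681497936786 [0.57713594 0.06641937 0.052     ] [0.57461645 0.05822391 0.052     ]
cap [0.53953482 0.25865115 0.127     ] tray L [0.49139602 0.30329374 0.005     ]
trayedge [0.481932  0.2907985 0.01     ]
trayedge [0.51117482 0.03143201 0.01      ]
[[-9.70448788e-01  2.41307057e-01 -2.32439649e-04]
 [ 2.41307145e-01  9.70447807e-01 -1.38400906e-03]
 [-1.08400607e-04 -1.39919927e-03 -9.99999015e-01]]
wristcam axes [[ 0.2411634   0.97048046 -0.00281041]
 [ 0.93169756 -0.23071343  0.28055475]
 [ 0.2716245  -0.07027799 -0.95983391]]
```

View pics/crop2.png

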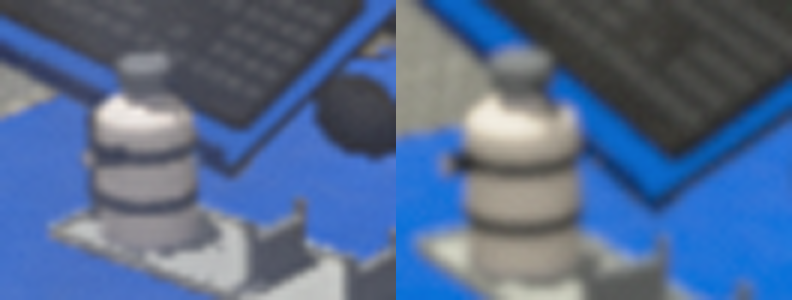

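Request:
{"name": "jog_arm", "arguments": {"moves": [-1,-0.85,-0.1,0,0,0,0.7,-1,-0.85,-0.1,0,0,0,0.7,-1,-0.85,-0.1,0,0,0,0.7,-1,-0.85,-0.1,0,0,0,0.7,-1,-0.85,-0.1,0,0,0,0.7,-1,-0.85,-0.1,0,0,0,0.7,-1,-0.85,-0.1,0,0,0,0.7,-1,-0.85,-0.1,0,0,0,0.7]}}

```text
t: 0.82
eef_pos: [0.2859, 0.4831, 0.2472]
tool_rot: [-0.0, 0.122, 0.993, -0.0]
contact_force: [0.1, 0.2, 1.3]
gripper_width: 0.699
grasp_force: 0.0
```

Request:
{"name": "jog_arm", "arguments": {"moves": [-1,-0.85,-0.1,0,0,0,0.7,-1,-0.85,-0.1,0,0,0,0.7,-1,-0.85,-0.1,0,0,0,0.7,-1,-0.85,-0.1,0,0,0,0.7,-1,-0.85,-0.1,0,0,0,0.7,-1,-0.85,-0.1,0,0,0,0.7,-1,-0.85,-0.1,0,0,0,0.7,-1,-0.85,-0.1,0,0,0,0.7]}}

```text
t: 1.48
eef_pos: [0.4082, 0.3126, 0.2633]
tool_rot: [-0.0, 0.122, 0.993, -0.0]
contact_force: [0.6, 1.3, 0.3]
gripper_width: 0.7
grasp_force: 0.0
```

Request:
{"name": "jog_arm", "arguments": {"moves": [-1,-0.85,-0.1,0,0,0,0.7,-1,-0.85,-0.1,0,0,0,0.7,-1,-0.85,-0.1,0,0,0,0.7,-1,-0.85,-0.1,0,0,0,0.7,-1,-0.85,0,0,0,0,0.7,-1,-0.85,0,0,0,0,0.7,0,0,0,0,0,0,0.7,0,0,0,0,0,0,0.7]}}

```text
t: 2.15
eef_pos: [0.5002, 0.1843, 0.2711]
tool_rot: [-0.0, 0.123, 0.992, -0.0]
contact_force: [-0.8, 0.8, -0.6]
gripper_width: 0.702
grasp_force: 0.0
```

Run:
```python
from h import *
import pickle
w=grab("wrist"); pickle.dump(w,open("w1.pkl","wb")); cv2.imwrite("pics/w1.png",w["color"]); o=get_obs(); print(o["eef_pos"],o["tool_rot"],o["q"],w["fx"],w["tvec"],w["rvec"])
for p in((.54,.257,.127),(.557,.106,.04)): print(proj(w,p))
```

```text
[0.49945291 0.18577783 0.27104895] [-3.05008541e-04  1.22080402e-01  9.92520166e-01 -3.90240401e-05] [-0.72829488  0.20451419  0.29856546  1.86367727 -0.06794281  1.08373051
  0.92229743] 276.19492521860917 [-0.30134853 -0.46940282  0.29405961] [-2.29198547 -1.78594771 -0.25351897]
[388.57207982 210.1096832 ]
[272.17396346 226.70408236]
```

View pics/w1.png

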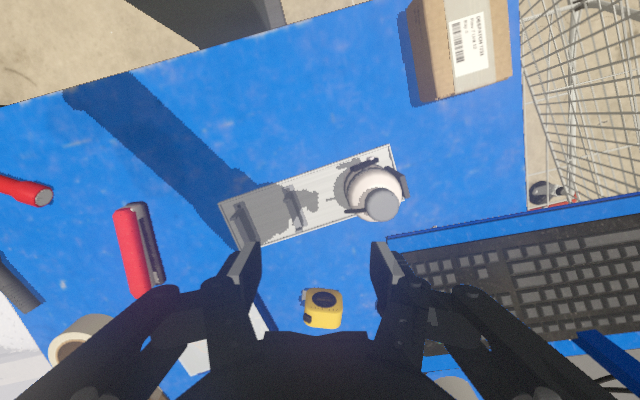

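The wrist picture shows the cap at (381,204), the tray from (219,203) to (388,146), and the saddles at about (240,222) and (293,208). The tape measure is at (322,307). I take a zoomed crop for exact points.

Run:
```python
from h import *
import pickle
w=pickle.load(open("w1.pkl","rb")); cv2.imwrite("pics/w1c.png",cv2.resize(w["color"][140:265,210:410],(800,500),interpolation=cv2.INTER_CUBIC))
```

```text
(no output)
```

View pics/w1c.png

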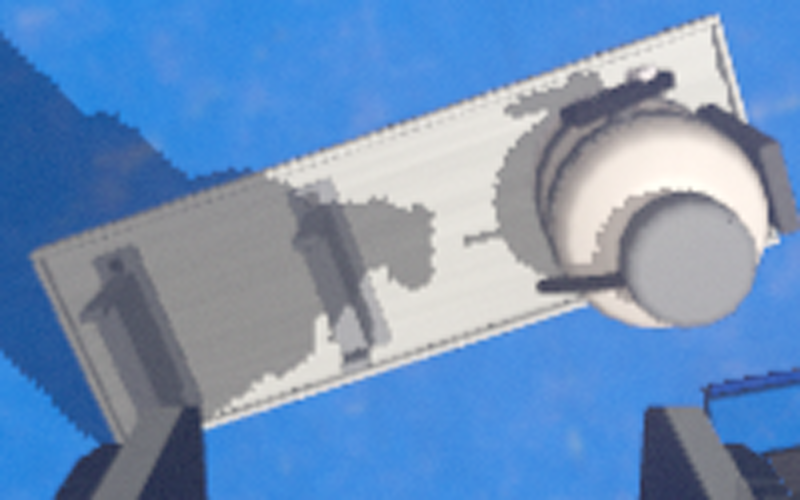

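Run:
```python
from h import *
import pickle
w=pickle.load(open("w1.pkl","rb"))
g=lambda x,y,z:onz(w,210+x/4,140+y/4,z)
cap=g(690,257,.127); A=g(33,255,.01);B=g(718,17,.01);D=g(118,440,.01)
print("cap",cap,"A",A,"B",B,"D",D,np.linalg.norm(A-B),np.linalg.norm(A-D))
u=(B-A)[:2];u/=np.linalg.norm(u);x=np.array([u[1],-u[0]])
print("y axis",u,np.degrees(np.arctan2(*u[::-1])))
Ac=A[:2]+.222*u+.045*x; print("station from A",Ac,"from B",B[:2]-.05*u+.045*x)
for o in(cap[:2],Ac): print("cradle",o-.152*u)
s=[g(318,185,.052),g(355,360,.052),g(110,255,.052)]
for p in s: print("tip",p,(p[:2]-cap[:2])@u,(p[:2]-cap[:2])@x)
C=pickle.load(open("c0.pkl","rb"))
print("roll",onz(C["scene"],397,226,.024),onz(C["side"],407,241,.024))
```

```text
cap [0.5318213  0.25178696 0.127     ] A [0.51119185 0.02927935 0.01      ] B [0.48703155 0.29751686 0.01      ] D [0.59263303 0.0359985  0.01      ] 0.2693233707511302 0.08171788911943982
y axis [-0.08970741  0.99596816] 95.14677466929768
station from A [0.53609537 0.25442112] from B [0.53633549 0.25175528]
cradle [0.54545682 0.1003998 ]
cradle [0.5497309  0.10303396]
tip [0.50299856 0.14828819 0.052     ] -0.10049586594002194 -0.03799113000575835
tip [0.56680418 0.14388817 0.052     ] -0.11060198664064208 0.025162520730759065
tip [0.50924115 0.07282394 0.052     ] -0.17621586405030853 -0.038543420069792576
roll [ 0.70678046 -0.26093506  0.024     ] [ 0.6979234  -0.27167729  0.024     ]
```

Request:
{"name": "jog_arm", "arguments": {"moves": [-0.4,-1,0.1,0,0,0,0.7,-0.4,-1,0.1,0,0,0,0.7,-0.4,-1,0.1,0,0,0,0.7,-0.4,-1,0.1,0,0,0,0.7,-0.4,-1,0.1,0,0,0,0.7,-0.4,-1,0.1,0,0,0,0.7,-0.4,-1,0.1,0,0,0,0.7,-0.4,-1,0.1,0,0,0,0.7]}}

```text
t: 2.87
eef_pos: [0.5227, 0.016, 0.2551]
tool_rot: [-0.0, 0.12, 0.993, 0.0]
contact_force: [1.1, 0.0, -0.2]
gripper_width: 0.7
grasp_force: 0.0
```

Request:
{"name": "jog_arm", "arguments": {"moves": [-0.4,-1,0.15,0,0,0,0.7,-0.4,-1,0.15,0,0,0,0.7,-0.4,-1,0.15,0,0,0,0.7,-0.4,-1,0.15,0,0,0,0.7,-0.4,-1,0.15,0,0,0,0.7,-0.4,-1,0.15,0,0,0,0.7,-0.4,-1,0.15,0,0,0,0.7,-0.4,-1,0.15,0,0,0,0.7]}}

```text
t: 3.53
eef_pos: [0.5469, -0.1545, 0.2309]
tool_rot: [-0.0, 0.12, 0.993, 0.0]
contact_force: [1.0, 0.3, 0.3]
gripper_width: 0.697
grasp_force: 0.0
```

Request:
{"name": "jog_arm", "arguments": {"moves": [0,-1,0.2,0,0,-0.9,0.7,0,-1,0.2,0,0,-0.9,0.7,0,-1,0.2,0,0,-0.9,0.7,0,-1,0.2,0,0,-0.9,0.7,0,-1,0.2,0,0,-0.9,0.7,0,-1,0.2,0,0,-0.9,0.7,0,-1,0.2,0,0,-0.9,0.7,0,-1,0.2,0,0,-0.7,0.7]}}

```text
t: 4.2
eef_pos: [0.5434, -0.3128, 0.1988]
tool_rot: [-0.0, -0.125, 0.992, 0.001]
contact_force: [0.7, 0.6, 0.3]
gripper_width: 0.701
grasp_force: 0.0
```

Run:
```python
from h import *
import pickle
w=grab("wrist"); pickle.dump(w,open("w2.pkl","wb")); cv2.imwrite("pics/w2.png",w["color"]); o=get_obs(); print(o["eef_pos"],o["tool_rot"],o["q"])
for p in((.4887,-.3615,.016),(.609,-.3324,.016)): print(proj(w,p))
```

```text
[ 0.54289599 -0.31727536  0.1982732 ] [-3.53708020e-04 -1.24181095e-01  9.92259092e-01 -9.07795190e-04] [ 0.13277247  0.45323943  0.40113285  1.72700308 -0.20209667  1.00195461
  2.42670122]
[284.8569311  127.29486081]
[286.59396731 228.96450076]
```

View pics/w2.png

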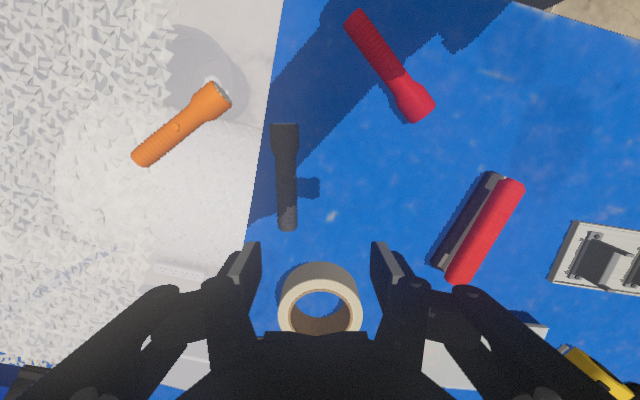

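The wrist picture shows the torch with its lens end at (285,124) and tail at (287,231), clear of the tape roll at (320,305). This agrees with the triangulated position.

Run:
```python
from h import *
import pickle
w=pickle.load(open("w2.pkl","rb")); im=w["color"]
m=(im.max(2)<75)&(im.max(2).astype(int)-im.min(2)<25); 
L=[];
for v in range(120,236,4):
    u=np.where(m[v,262:312])[0]
    if len(u)>4: u=u+262; L.append((v,u.min(),u.max(),len(u)))
print(L)
P=[onz(w,(a+b)/2,v,.018)[:2] for v,a,b,n in L if 158<=v<=222]
P=np.array(P); c=P.mean(0); d=np.linalg.svd(P-c)[2][0]; print(c,d,np.degrees(np.arctan2(d[1],d[0])))
print("lens",onz(w,285,124,.03),"tail",onz(w,287.5,231,.012))
```

```text
[(128, np.int64(270), np.int64(297), 10), (132, np.int64(287), np.int64(297), 7), (136, np.int64(271), np.int64(297), 7), (140, np.int64(273), np.int64(297), 9), (144, np.int64(272), np.int64(297), 6), (148, np.int64(279), np.int64(297), 6), (152, np.int64(287), np.int64(294), 5)]<stdin>:11: RuntimeWarning: Mean of empty slice.
  ret = ret.dtype.type(ret / rcount)
Traceback (most recent call last):
numpy.linalg.LinAlgError: 1-dimensional array given. Array must be at least two-dimensional
```

Run:
```python
from h import *
import pickle
w=pickle.load(open("w2.pkl","rb")); im=w["color"].astype(int)
m=(im[...,0]-im[...,2]<45)&(im.max(2)<130)
L=[]
for v in range(120,236,5):
    u=np.where(m[v,262:312])[0]
    if len(u)>4: u=u+262; L.append((v,int(u.min()),int(u.max())))
print(L)
P=np.array([onz(w,(a+b)/2,v,.018)[:2] for v,a,b in L if 158<=v<=222]); c=P.mean(0); d=np.linalg.svd(P-c)[2][0]; print(c,d,np.degrees(np.arctan2(d[1],d[0])))
a,b=onz(w,285,124,.03),onz(w,287.5,231,.012);print("lens",a,"tail",b,np.linalg.norm((a-b)[:2]),(a+b)/2)
```

```text
[(125, 270, 297), (130, 270, 298), (135, 270, 298), (140, 270, 298), (145, 270, 298), (150, 272, 297), (155, 274, 295), (160, 275, 295), (165, 275, 295), (170, 276, 294), (175, 276, 295), (180, 276, 295), (185, 276, 295), (190, 277, 296), (195, 277, 296), (200, 276, 295), (205, 277, 295), (210, 277, 296), (215, 277, 296), (220, 278, 296), (225, 278, 296), (230, 282, 292)]
[ 0.55980716 -0.3441821 ] [0.96876707 0.24797251] 14.357567997506571
lens [ 0.48467283 -0.36072869  0.03      ] tail [ 0.61309745 -0.33069665  0.012     ] 0.13188937039933651 [ 0.54888514 -0.34571267  0.021     ]
```

Request:
{"name": "jog_arm", "arguments": {"moves": [0.1,-0.8,0.5,0,0,0,0.7,0,-0.7,1,0,0,0,0.7,0,0,1,0,0,0,0.7,0,0,1,0,0,0,0.7,0,0,1,0,0,0,0.7,0,0,1,0,0,0,0.7,0,0,1,0,0,0,0.7,0,0,0.5,0,0,0,0.7], "grip_force": 40}}

```text
t: 4.92
eef_pos: [0.5479, -0.3404, 0.0565]
tool_rot: [-0.001, -0.123, 0.992, 0.002]
contact_force: [-0.9, 0.8, -0.6]
gripper_width: 0.699
grasp_force: 0.0
```

Request:
{"name": "jog_arm", "arguments": {"moves": [0,0,0.7,0,0,0,0.7,0,0,0.7,0,0,0,0.7,0,0,0.7,0,0,0,0.7,0,0,0.4,0,0,0,0.7,0,0,0.2,0,0,0,0.7,0,0,0,0,0,0,0.7,0,0,0,0,0,0,0.2,0,0,0,0,0,0,0.1], "grip_force": 40}}

```text
t: 5.58
eef_pos: [0.5486, -0.3439, 0.006]
tool_rot: [0.001, -0.122, 0.993, -0.0]
contact_force: [-0.1, 0.6, 0.4]
gripper_width: 0.43
grasp_force: 0.0
```

Request:
{"name": "jog_arm", "arguments": {"moves": [0,0,0,0,0,0,0.1,0,0,0,0,0,0,0.1,0,0,0,0,0,0,0.1,0,0,0,0,0,0,0.1,0,0,0,0,0,0,0.1,0,0,0,0,0,0,0.1,0,0,0,0,0,0,0.1,0,0,0,0,0,0,0.1], "grip_force": 40}}

```text
t: 6.25
eef_pos: [0.5489, -0.3442, 0.0064]
tool_rot: [0.001, -0.122, 0.993, -0.001]
contact_force: [0.2, -0.1, 6.0]
gripper_width: 0.301
grasp_force: 40.9
```

Request:
{"name": "jog_arm", "arguments": {"moves": [0,0,-0.4,0,0,0,0.1,0,0,-0.8,0,0,0,0.1,0,0,-0.9,0,0,0,0.1,0,0,-0.9,0,0,1,0.1,0,0,-0.9,0,0,1,0.1,0,0,-0.9,0,0,1,0.1,0,0,-0.9,0,0,1,0.1,0,0,-0.7,0,0,1,0.1]}}

```text
t: 6.92
eef_pos: [0.5481, -0.3431, 0.1349]
tool_rot: [0.0, 0.054, 0.999, 0.0]
contact_force: [0.2, -0.1, -0.8]
gripper_width: 0.295
grasp_force: 40.1
```

Request:
{"name": "jog_arm", "arguments": {"moves": [0.1,0.99,0,0,0,1,0.1,0.17,0.98,0,0,0,1,0.1,0.24,0.97,0,0,0,1,0.1,0.31,0.95,0,0,0,1,0.1,0.37,0.93,0,0,0,1,0.1,0.44,0.9,0,0,0,1,0.1,0.5,0.87,0,0,0,1,0.1,0.56,0.83,0,0,0,1,0.1]}}

```text
t: 7.58
eef_pos: [0.5478, -0.182, 0.1334]
tool_rot: [-0.0, 0.327, 0.945, 0.0]
contact_force: [-0.5, 0.1, -1.3]
gripper_width: 0.293
grasp_force: 40.1
```

Request:
{"name": "jog_arm", "arguments": {"moves": [0.62,0.79,0,0,0,1,0.1,0.67,0.74,0,0,0,1,0.1,0.72,0.69,0,0,0,1,0.1,0.77,0.64,0,0,0,1,0.1,0.81,0.59,0,0,0,1,0.1,0.85,0.53,0,0,0,1,0.1,0.88,0.47,0,0,0,1,0.1,0.91,0.41,0,0,0,1,0.1]}}

```text
t: 8.25
eef_pos: [0.5475, -0.0221, 0.1334]
tool_rot: [-0.001, 0.575, 0.818, 0.0]
contact_force: [-0.3, 1.1, -1.3]
gripper_width: 0.295
grasp_force: 40.1
```

Request:
{"name": "jog_arm", "arguments": {"moves": [0.94,0.34,0,0,0,1,0.1,0.96,0.28,0,0,0,1,0.1,0.98,0.21,0,0,0,1,0.1,0.99,0.14,0,0,0,0.7,0.1,1,0.09,0,0,0,0,0.1,1,0.09,0,0,0,0,0.1,0,0,0,0,0,0,0.1,0,0,0,0,0,0,0.1]}}

```text
t: 8.92
eef_pos: [0.5475, 0.0983, 0.1332]
tool_rot: [-0.001, 0.673, 0.74, -0.0]
contact_force: [0.1, -0.9, -1.2]
gripper_width: 0.297
grasp_force: 40.1
```

Run:
```python
from h import *
import pickle
C={n:grab(n) for n in("scene","side","wrist")}
pickle.dump(C,open("c3.pkl","wb"))
w=C["wrist"]; cv2.imwrite("pics/w3.png",w["color"]); o=get_obs(); print(o["eef_pos"],o["tool_rot"],o["q"],o["contact_force"])
```

```text
[0.54780688 0.09554071 0.13343199] [-6.29366891e-05  6.74671779e-01  7.38117856e-01 -1.32829766e-04] [-0.92656373  0.53758495  0.86018464  1.97325905 -0.53171999  0.87162728
  0.30965471] [-0.15176123  0.3426521  -1.40748177]
```

View pics/w3.png

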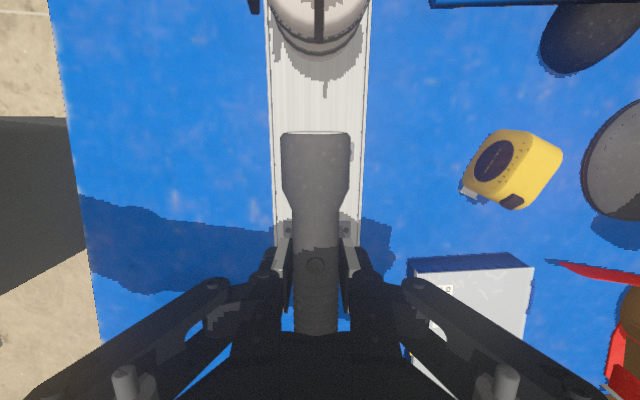

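The wrist picture shows the torch held with its lens end up-image towards the canister, with the head at (316,165). Tray edges are near 271 and 366 columns, and lip tips are at about (285,230) and (345,230), so it is nearly centred. I compute the remaining offset.

Run:
```python
from h import *
import pickle
w=pickle.load(open("c3.pkl","rb"))["wrist"]; im=w["color"].astype(int)
E=[]
for v in (90,105,120,205):
    r=im[v]; b=(r[:,0]-r[:,2]<60)
    l=318-np.argmin(b[318::-1]) ; rr=318+np.argmin(b[318:])
    p,q=onz(w,l,v,.01),onz(w,rr,v,.01); print(v,l,rr,p[:2],q[:2],np.linalg.norm(p-q)); E.append((p+q)[:2]/2)
E=np.array(E);d=E[0]-E[-1];print("axis",E[0],E[-1],np.degrees(np.arctan2(d[1],d[0])), "x at y=.0955:",np.polyval(np.polyfit(E[:,1],E[:,0],1),.1))
for z,v,a,b in((.139,150,281,350),(.139,240,294,339)): print("torch",onz(w,(a+b)/2,v,z)[:2])
for u,v in((285,230),(347,230)): print("lip",onz(w,u,v,.052)[:2])
print("lens",onz(w,316,131,.145))
cv2.imwrite("pics/w3c.png",cv2.resize(w["color"][190:300,240:400],(800,550),interpolation=cv2.INTER_CUBIC))
```

```text
90 267 368 [0.49537621 0.19056165] [0.58537521 0.19875454] 0.0903711397928741
105 267 367 [0.4958966  0.17789145] [0.58630696 0.1861265 ] 0.09078463044835781
120 268 366 [0.49735124 0.16492749] [0.58726534 0.17312155] 0.09028670192656602
205 271 362 [0.50383526 0.08330657] [0.5949248  0.09163454] 0.09146944166163783
axis [0.54037571 0.1946581 ] [0.54938003 0.08747056] 94.8018741481976 x at y=.0955: 0.54827417244485
torch [0.54228562 0.15447068]
torch [0.5471622  0.10699179]
lip [0.52288898 0.07507704]
lip [0.57656806 0.07998973]
lens [0.5416794  0.16363883 0.145     ]
```

View pics/w3c.png

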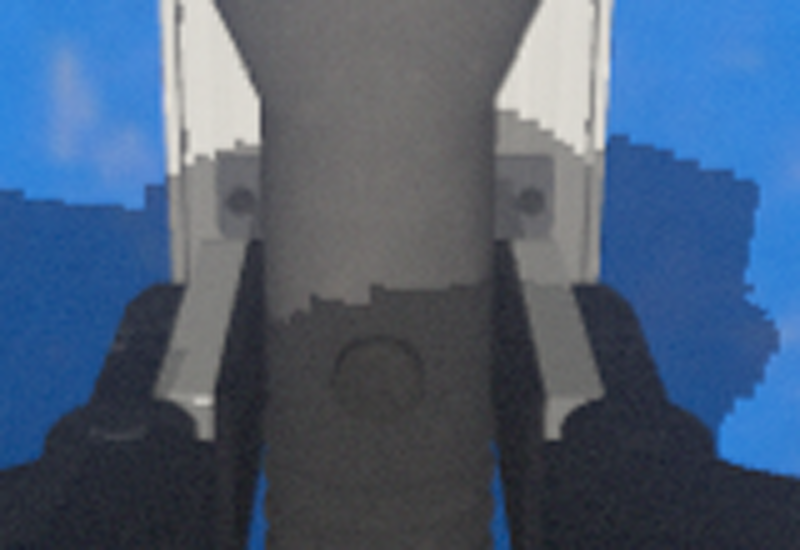

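The crop shows symmetric saddle foot plates and tray edges either side of the barrel. The torch is on the tray's centre line to within 1 mm, so I lower it.

Request:
{"name": "jog_arm", "arguments": {"moves": [0.2,0,0.5,0,0,0,0.1,0,0,0.8,0,0,0,0.1,0,0,0.8,0,0,0,0.1,0,0,0.8,0,0,0,0.1,0,0,0.7,0,0,0,0.1,0,0,0.4,0,0,0,0.1,0,0,0.2,0,0,0,0.1,0,0,0,0,0,0,0.1]}}

```text
t: 9.73
eef_pos: [0.5474, 0.1003, 0.0485]
tool_rot: [-0.0, 0.674, 0.738, -0.001]
contact_force: [-0.6, -0.0, -1.8]
gripper_width: 0.297
grasp_force: 40.1
```

Request:
{"name": "jog_arm", "arguments": {"moves": [0,0,0.05,0,0,0,0.1,0,0,0.05,0,0,0,0.1,0,0,0.05,0,0,0,0.1,0,0,0,0,0,0,0.1,0,0,0,0,0,0,0.1,0,0,0,0,0,0,0.1,0,0,0,0,0,0,0.1,0,0,0,0,0,0,0.1]}}

```text
t: 10.4
eef_pos: [0.5478, 0.1008, 0.0464]
tool_rot: [0.0, 0.674, 0.739, 0.0]
contact_force: [-0.6, 0.0, 0.9]
gripper_width: 0.295
grasp_force: 40.2
```

Request:
{"name": "jog_arm", "arguments": {"moves": [0,0,0,0,0,0,0.4,0,0,0,0,0,0,0.6,0,0,0,0,0,0,0.6,0,0,0,0,0,0,0.6,0,0,0,0,0,0,0.6,0,0,-0.5,0,0,0,0.6,0,0,-1,0,0,0,0.6,0,0,-1,0,0,0,0.6]}}

```text
t: 11.07
eef_pos: [0.5472, 0.1003, 0.097]
tool_rot: [-0.0, 0.674, 0.738, -0.001]
contact_force: [-0.2, 1.3, -0.3]
gripper_width: 0.6
grasp_force: 0.0
```

Request:
{"name": "jog_arm", "arguments": {"moves": [0,0,-1,0,0,0,0.6,0,0,-1,0,0,0,0.6,0,0,-1,0,0,0,0.6,0,0,-1,0,0,0,0,0,0,-1,0,0,0,0,0,0,0,0,0,0,0,0,0,0,0,0,0,0,0,0,0,0,0,0,0]}}

```text
t: 11.73
eef_pos: [0.5472, 0.1008, 0.196]
tool_rot: [-0.0, 0.674, 0.739, -0.0]
contact_force: [0.1, 0.2, -0.1]
gripper_width: 0.003
grasp_force: 0.0
```

Run:
```python
from h import *
import pickle
w=grab("wrist"); d=grab("side"); pickle.dump(w,open("w4.pkl","wb"))
o=get_obs(); print(o["eef_pos"],o["tool_rot"],o["contact_force"],o["gripper_width"])
print("proj cap",proj(w,(.534,.253,.127)),proj(d,(.534,.253,.127)))
s=cv2.resize(d["color"][150:225,245:345],(400,300),interpolation=cv2.INTER_CUBIC)
cv2.imwrite("pics/w4.png",np.hstack([cv2.resize(w["color"],(480,300)),s[:, :320]]))
cv2.imwrite("pics/w4f.png",w["color"])
```

```text
[0.54696482 0.10062411 0.19542634] [-4.52086690e-04  6.74102031e-01  7.38637709e-01 -7.63179884e-04] [ 0.8967533  -0.71889758 -0.22563593] 0.0036198933208912705
proj cap [316.86775381  -8.06283659] [269.76649516 159.07466484]
```

View pics/w4.png

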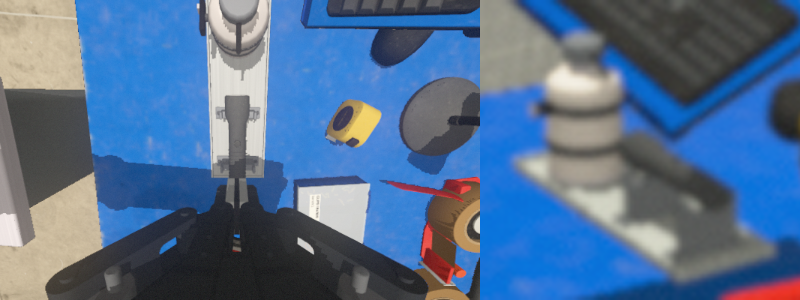

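The picture shows the torch lying in both saddles, with its lens at about (316,130) in full-size pixels, towards the canister. The cap disc is near (318,11), at the edge of the frame. I recheck the cap position numerically.

Run:
```python
from h import *
import pickle
w=pickle.load(open("w4.pkl","rb")); im=w["color"].astype(int)
print(onz(w,318.7,11,.127), "lens top",onz(w,316,128,.07),"tail",onz(w,316,236,.056))
for v in range(0,50,3): print(v,[int(x) for x in im[v,280:360:4].mean(1)])
print([int(x) for x in im[0:60:2,318].mean(1)])
for p in((.534,.253,.12),(.5318,.2518,.127)): print(proj(w,p))
c=pickle.load(open("c0.pkl","rb")); print(tri(c["scene"],(264,175.3),c["side"],(271,160)))
```

```text
[0.53620265 0.24246467 0.127     ] lens top [0.54150536 0.1666673  0.07      ] tail [0.55217769 0.05162477 0.056     ]
0 [186, 228, 231, 129, 172, 179, 179, 180, 178, 180, 180, 179, 178, 178, 177, 168, 127, 226, 225, 180]
3 [194, 228, 232, 123, 160, 180, 180, 180, 180, 179, 180, 180, 178, 178, 179, 162, 136, 225, 223, 177]
6 [208, 228, 231, 167, 150, 181, 181, 180, 179, 180, 180, 179, 179, 177, 178, 156, 160, 223, 222, 185]
9 [211, 226, 230, 223, 142, 175, 179, 181, 181, 180, 179, 179, 179, 178, 173, 143, 228, 222, 221, 195]
12 [209, 225, 229, 235, 123, 158, 182, 182, 180, 181, 181, 180, 179, 178, 156, 120, 232, 221, 220, 199]
15 [206, 223, 226, 236, 100, 140, 164, 181, 181, 180, 181, 182, 180, 169, 141, 97, 228, 219, 218, 201]
18 [204, 223, 224, 233, 112, 112, 145, 166, 178, 180, 180, 182, 163, 143, 117, 108, 171, 218, 217, 188]
21 [200, 222, 224, 226, 163, 88, 117, 146, 154, 166, 157, 152, 140, 119, 96, 166, 170, 215, 214, 171]
24 [185, 220, 222, 225, 166, 115, 94, 109, 124, 137, 132, 128, 107, 92, 105, 163, 168, 215, 212, 159]
27 [167, 218, 220, 222, 232, 170, 92, 91, 91, 104, 100
[... 324 characters left out ...]
, 214, 212, 155, 114]
39 [194, 147, 199, 214, 215, 216, 192, 157, 162, 77, 76, 161, 158, 157, 156, 212, 210, 194, 140, 210]
42 [214, 121, 169, 211, 214, 213, 206, 153, 153, 74, 68, 152, 156, 154, 213, 209, 205, 157, 111, 198]
45 [186, 96, 147, 191, 210, 211, 213, 213, 205, 71, 76, 163, 154, 210, 211, 208, 175, 142, 143, 191]
48 [149, 125, 129, 155, 194, 209, 209, 211, 210, 74, 76, 168, 208, 207, 209, 188, 147, 119, 220, 192]
[178, 181, 180, 180, 181, 182, 180, 180, 181, 181, 173, 152, 134, 114, 91, 79, 74, 78, 73, 78, 78, 73, 72, 70, 75, 76, 74, 75, 74, 78]
[316.82261351  -3.39626658]
[313.3330983   -6.26165668]
(array([0.54364946, 0.26362018, 0.12057648]), np.float64(0.0027276421348414346))
```

Request:
{"name": "jog_arm", "arguments": {"moves": [1,0,0,0,0,0,0,1,0,0,0,0,0,0,1,0,0,0,0,0,0,1,0,0,0,0,0,0,1,0,0,0,0,0,0,1,0,0.5,0,0,0,0,1,0,0.7,0,0,0,0,0.65,0,0.7,0,0,0,0]}}

```text
t: 12.5
eef_pos: [0.533, 0.2556, 0.1564]
tool_rot: [-0.0, 0.673, 0.739, -0.0]
contact_force: [-0.6, 1.0, -0.0]
gripper_width: 0.001
grasp_force: 0.0
```

Request:
{"name": "jog_arm", "arguments": {"moves": [0,0,0.4,0,0,0,0,0,0,0.4,0,0,0,0,0,0,0.2,0,0,0,0,0,0,0,0,0,0,0,0,0,0,0,0,0,0,0,0,0,0,0,0,0,0,0,0,0,0,0,0,0,0,0,0,0,0,0]}}

```text
t: 13.17
eef_pos: [0.5342, 0.2529, 0.1389]
tool_rot: [0.0, 0.674, 0.738, 0.001]
contact_force: [-0.0, 0.1, 0.1]
gripper_width: 0.001
grasp_force: 0.0
```

Run:
```python
from h import *
o=get_obs(); print(o["t"],o["eef_pos"],o["contact_force"],o["gripper_width"])
```

```text
13.1667 [0.53419141 0.25288753 0.13889005] [-0.01790035  0.10950347  0.11047892] 0.0014239350289361814
```

Request:
{"name": "jog_arm", "arguments": {"moves": [0,0,0.3,0,0,0,0,0,0,0.3,0,0,0,0,0,0,0.3,0,0,0,0,0,0,0.2,0,0,0,0,0,0,0,0,0,0,0,0,0,0,0,0,0,0,0,0,0,0,0,0,0,0,0,0,0,0,0,0]}}

```text
t: 13.83
eef_pos: [0.5343, 0.2534, 0.1188]
tool_rot: [-0.001, 0.674, 0.739, 0.001]
contact_force: [-9.1, -1.4, 28.3]
gripper_width: 0.001
grasp_force: 14.5
```

Request:
{"name": "jog_arm", "arguments": {"moves": [0,0,0,0,0,0,0,0,0,0,0,0,0,0,0,0,0,0,0,0,0,0,0,0,0,0,0,0,0,0,0,0,0,0,0,0,0,0,0,0,0,0,0,-0.7,0,0,0,0,0,0,-1,0,0,0,0]}}

```text
validation failed for argument at $.mo...
```

Request:
{"name": "jog_arm", "arguments": {"moves": [0,0,-1,0,0,0,0,0,0,-1,0,0,0,0,0,0,-1,0,0,0,0,0,0,-1,0,0,0,0,-1,0,0,0,0,0,0,-1,0,0,0,0,0,0,0,0,0,0,0,0,0,0,0,0,0,0,0,0]}}

```text
t: 14.5
eef_pos: [0.5373, 0.2121, 0.1959]
tool_rot: [-0.0, 0.675, 0.738, -0.0]
contact_force: [-0.5, 0.4, -0.1]
gripper_width: -0.003
grasp_force: 0.0
```

Run:
```python
from h import *
import pickle
w=grab("wrist"); d=grab("side"); o=get_obs(); print(o["t"],o["eef_pos"],o["contact_force"])
w4=pickle.load(open("w4.pkl","rb")); im=w["color"].astype(int)
# torch outline: project expected head/tail; print row profiles across the tray
c=np.array([.547,.1035]);u=np.array([-.0907,.996])
for s in(-.055,-.02,.02,.055):
    p=proj(w,[*(c+s*u),.06]); v=int(round(p[1])); 
    if 0<=v<400: print(s,p.round(1),[int(x) for x in im[v,int(p[0])-40:int(p[0])+41:4].mean(1)])
```

```text
14.6 [0.53709828 0.21402769 0.19570195] [-0.6333059   0.15176274 -0.13780814]
-0.055 [315.7 325.3] [39, 43, 38, 35, 39, 40, 38, 39, 36, 90, 116, 100, 41, 34, 39, 43, 35, 38, 40, 41, 43]
-0.02 [315.7 300.3] [44, 46, 46, 47, 43, 44, 44, 39, 43, 43, 47, 46, 43, 43, 48, 40, 44, 44, 48, 41, 51]
0.02 [315.6 269.8] [94, 94, 118, 52, 53, 52, 51, 57, 132, 130, 56, 96, 139, 54, 57, 54, 54, 55, 142, 99, 90]
0.055 [315.6 241.4] [103, 100, 149, 148, 119, 112, 100, 118, 138, 137, 71, 120, 122, 115, 96, 99, 117, 119, 151, 151, 103]
```

The hold call was malformed and refused, so the first press lasted only about 0.4 s. I press once more for a proper burst of about a second in total, which stays well under the dwell limit.

Request:
{"name": "jog_arm", "arguments": {"moves": [1,0,0,0,0,0,0,1,0,0,0,0,0,0,0,0,1,0,0,0,0,0,0,1,0,0,0,0,0,0,0.5,0,0,0,0,0,0,0.3,0,0,0,0,0,0,0,0,0,0,0,0,0,0,0,0,0,0]}}

```text
t: 15.27
eef_pos: [0.5341, 0.253, 0.1405]
tool_rot: [0.0, 0.674, 0.739, -0.0]
contact_force: [0.4, -0.5, 0.2]
gripper_width: 0.0
grasp_force: 0.0
```

Request:
{"name": "jog_arm", "arguments": {"moves": [0,0,0.3,0,0,0,0,0,0,0.3,0,0,0,0,0,0,0.3,0,0,0,0,0,0,0.2,0,0,0,0,0,0,0,0,0,0,0,0,0,0,0,0,0,0,0,0,0,0,0,0,0,0,0,0,0,0,0,0]}}

```text
t: 15.93
eef_pos: [0.5345, 0.2533, 0.1191]
tool_rot: [-0.0, 0.674, 0.739, 0.001]
contact_force: [-1.2, 0.6, 8.3]
gripper_width: 0.007
grasp_force: 4.3
```

Request:
{"name": "jog_arm", "arguments": {"moves": [0,0,0,0,0,0,0,0,0,0,0,0,0,0,0,0,0,0,0,0,0,0,0,0,0,0,0,0,0,0,0,0,0,0,0,0,0,0,0,0,0,0,0,0,-0.7,0,0,0,0,0,0,-1,0,0,0,0]}}

```text
t: 16.6
eef_pos: [0.5327, 0.2525, 0.1517]
tool_rot: [-0.0, 0.674, 0.739, -0.002]
contact_force: [0.4, 0.2, -0.7]
gripper_width: 0.001
grasp_force: 0.0
```

Request:
{"name": "jog_arm", "arguments": {"moves": [0,0,-1,0,0,0,0,0,0,-1,0,0,0,0,0,0,-1,0,0,0,0,0,0,-1,0,0,0,0,0,0,-0.5,0,0,0,0,0,0,0,0,0,0,0,0,0,0,0,0,0,0,0,0,0,0,0,0,0]}}

```text
t: 17.27
eef_pos: [0.5329, 0.253, 0.2411]
tool_rot: [-0.0, 0.674, 0.739, -0.001]
contact_force: [0.3, 0.3, -0.9]
gripper_width: 0.001
grasp_force: 0.0
```

Run:
```python
from h import *
print(hand_in())
```

```text
the job is handed in; nothing more can be done
None
```

The torch lies in both saddles with its lens end towards the nozzle, released; the cap was pressed fully down twice (about 0.4 s, then about 0.8 s) because one move call was refused, the arm was lifted clear, and the job was handed in at about 17 s with no verdict returned.

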